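Draw the thickness shim out of the slab roller with the hooked pick

TASK

One end of the slab roller is still propped up by a brass thickness shim pinched in the narrow slot of its frame. Take the red-handled hooked pick, catch its hook in the eye of the shim without bearing down on the shim's face, and gently drag the shim all the way out so that the roller end comes down and the shim is left lying on the frame's front ledge; do not force the pick or prise the roller up. Then lay the pick back on its wooden rest as you found it, and leave everything else where it is.

Things in the scene. Friction and masses are not known exactly. Their poses are not given: they have to be found in the camera images.
- slot: Slot in the near, blue frame of a bench-top slab roller, open on top and at its mouth; steel floor 65 mm above the table. Origin: middle of the mouth, on the floor; x level into the slot, z up. 18 mm wide (y -9 to 9), too narrow for fingers; walls 45 mm high to x = 52 mm, then 75 mm high and capped. A stop stands at x = 118 mm.
- tail_zone (a point): Point on the slot floor 22 mm behind the mouth, axes as slot. The brass shim, a bar 76 x 16 x 10 mm, lies flat and lengthwise in the slot; just where is not measured: its near (tail) end is within 16 mm of this point, either way, to be felt for or seen. A through eye, 9 mm along the slot by 10 mm across, is centred 9 mm from the tail end. Its gauge faces score if the hook bears on them with over 8 N.
- ledge: Flat aluminium top of the frame's foot in front of the slot mouth, level and flush with the slot floor. Origin as slot; it spans x = -115 to 0 mm (towards the robot) and y = -28 to 28 mm. To its right (-y) lies the plywood feed board, 15 mm lower. The shim is to lie here, flat and wholly out of the slot.
- roller: Steel roller, pivoted at its far end; its near end rests by a steel bearing block (16 wide, 40 mm long, filling the slot from x = 56 to 96 mm) on the shim and pinches it to the slot floor. Origin in the block: 24 mm above the slot floor while propped, 16 mm once the shim is drawn from under it and it has dropped. Sliding the shim takes 7 to 19 N (it varies); a 3 N push does not move it.
- pick: Hooked pick. Red flat-sided handle, 110 long (x), 16 wide (y), 24 mm high (z); origin at its centre. A straight steel shank, 6 mm round, runs on along +x to x = 120 mm, where it is bent straight down (-z); the 6 mm leg has a round end 35 mm below the shank's axis. 0.12 kg. Lies level on the rest, to be gripped mid-handle across its 16 mm width, firmly: a load on the hook tilts it in a weak grip.
- pick_tip (a point): Lowest point of the pick's hook: at 120, 0, -35 mm in the pick's frame.
- rest: Fixed wooden rest for the pick, base 130 x 70 mm; origin on the table under its middle, x along the pick as found. Two uprights, 12 mm thick, at x = -46 and 48 mm carry the handle in notches 24 mm wide, open on top, notch bottoms 50 mm above the table, upright tops 65 mm. With the pick in place its origin is 62 mm above the rest's origin and the axes agree.
- clay: Block of brown clay, 100 x 80 x 50 mm, origin under its middle. Leave alone.
- sprayer: Aluminium bottle with a black trigger head, 64 mm across, 192 mm high, origin under its middle. Leave alone.
- toolpot: Grey pot of modelling tools, 84 mm across, about 200 mm high, origin under its middle. Leave alone.
- relief: Black and white relief tile, 180 x 180 x 20 mm, origin under its middle. Leave alone.
- square: Try square, steel blade 160 x 28 mm along its +x, 12 mm thick aluminium stock 130 mm long; origin where they meet. Leave alone.
- rule: Steel rule, 200 x 26 x 4 mm, origin under its middle. Leave alone.
Mind the look-alikes: they are no part of the job. Several things have the shape of the pick; the one meant has the colours described above.

How it is judged (in metres and radians):
On the way, in this order (a step that is already met when the one before it is completed fails the run):
1. the pick has been lifted off its rest (z of pick in the frame of rest above 0.09 m), for 0.2 s.
2. the roller end has come down, with the pick's hook at the slot (z of roller in the frame of slot below 0.018 m and distance between pick_tip and slot below 0.12 m), for 0.1 s.
At the end, for the whole second after the job is handed in: The roller end is down (origin under 18 mm above the slot floor), the slot is empty, the shim lies on the ledge (over 0.4 N of weight on it), and the pick lies still in the notches of its rest, within 25 mm lengthwise, 10 mm sideways and 0.15 rad of where it belongs (z of roller in the frame of slot below 0.018 m and contact force between slot and anything else below 0.05 N and contact force between ledge and anything else above 0.4 N and x of pick in the frame of rest between -0.025 and 0.025 m and y of pick in the frame of rest between -0.01 and 0.01 m and z of pick in the frame of rest below 0.07 m and angle between the x axis of pick and the x axis of rest, either way round below 0.15 rad and linear speed of pick below 0.02 m/s); the robot touches nothing.
It fails at once if the pick is forced against the slot, the ledge, the roller or the shim (more than 30 N) (contact force between pick and slot above 30 N or contact force between pick and ledge above 30 N or contact force between pick and roller above 30 N or contact force between pick and shim above 30 N).
It fails at once if the hook bears on the top of the shim with more than 8 N (contact force between pick and shim above 8 N and z of pick_tip in the frame of slot above 0.008 m).
It fails at once if the roller is prised up by more than 3 mm (z of roller in the frame of slot above 0.027 m).
It fails at once if a neighbouring thing is shifted by more than 30 mm (distance of any of clay, sprayer, toolpot, relief, square, rule from where it was at the start of the episode above 0.03 m).
It also fails if it takes over 61 s, if anything falls off the work surface, if the arm or the gripper's body presses on something with over 40 N, if the wrist force passes 120 N, or if a joint passes its speed limit or range.

ROBOT

A 6-joint arm with a two-finger parallel gripper is mounted at the origin on the work surface. World frame = base frame: x ahead of the robot, y to its left, z up, the work surface at z = 0. Lengths are in mm, angles in rad, forces in N, time in s.
With the tool pointing down it reaches from about 350 to 975 mm from the base axis. Payload 7.1 kg.
Tool frame: the origin (TCP) lies midway between the tips of the shut fingers; the grasp point (between the pads) lies 19 mm behind it (ctrl.grip_point_offset is the distance from the TCP to the grasp point, in mm); z points along the fingers, y is the line along which they close (so a half turn about z gives the same grasp; the last joint's range is limited). The gripper opens to 88 mm and grips with 3 to 60 N. Pads are 20 mm wide; open, the fingers measure 115 mm over their backs; the gripper's body (75 mm by 178 mm) begins 61 mm behind the grasp point.
Start: joints at [1.188, 0.423, 1.63, -0, 1.089, -0.019], TCP at [222.36, 584.09, 222.675] pointing down, gripper open.
Joint ranges: [-3, 3], [-0.9, 2.11], [0.09, 2.58], [-1.31, 4.45], [0.11, 2.69], [-2.54, 2.54]. Speed limits (rad/s): [2.39, 2.39, 3.01, 3.14, 3.14, 3.14].

INTERFACE

Orientations are given as a rotation vector (axis times angle).
In Python, from workcell import get_obs, optics, close_job, spotter, ctrl gives the robot as it stands. The module is installed in compiled form; this text tells all that it offers.
- The arm moves only by the tool move_arm, never from a script. Its argument "rows" is a list of rows, each a list of 5 numbers: the shift along the tool's x, y, z in cm, then the turn about the tool's z in degrees, then the opening in per cent of the stroke, from 0 (shut) to 100 (fully open). A call has 1 to 10 rows; each row shifts and turns the commanded pose from where the row before left it, along the tool's axes as they then stand; what a row does not reach is not made up. A row lasts 1/8 s, in which the tool goes at most 62.5 mm and 10.7 degrees, less where a joint would pass 70% of its speed; a pose out of reach is approached as far as the arm can. A call with a gripper value outside its range is refused whole. The fingers move at their own pace and stop on an object; the grip force is fixed at half the most. Time passes only in rows, so rows that do not move let the fingers close. It gives the time, the measured TCP pose, the force, the opening and the grip force at its end, in the units of the state.
- get_obs(): the state, without advancing time (a new reading comes with each control period).
- optics.get_image(name): name is "side" or "top"; returns the picture (400x640x3 uint8, blue, green, red); there is no depth.
- optics.calibration(name): a dict with "camera_matrix" (3x3 intrinsics, pixels), "xyz" and "orientation" of the camera in the world. Camera axes: x right, y down, z forward; pixel columns grow to the right and rows downward; lengths in mm; the calibration is good to about 2 mm. A picture is of the moment at which its call begins. calibration takes no time and is no camera call.
- close_job(): hands the job in; it is judged then, once.
Trained networks look in the newest picture that a camera, given by its name, has taken for a name from the list of things; names that differ only in an ending like _2 or _b are one class to them, and where a whole thing is asked for, a point or a joint stands for the part that bears it (a point fixed in the world has none). Each returns a list of dicts, best first, with "conf" (0 to 1); they miss things now and then, are a little off and sometimes report something else, mostly with a low value. They report only what shows in the picture. A call takes as long as a camera call. They do not tell look-alikes from the thing itself.
- spotter.find_in(camera, label): "point" ([column, row] in pixels, amid what is visible of it).
- spotter.regions_of(camera, label): "region" (400x640 bool, what is visible of it) and "point" ([column, row] in pixels, amid what is visible of it).
The state is a dict: "t": time; "qpos": joint angles; "qvel": joint speeds; "joint_torque": joint torques, N m; "ee_pos": TCP position; "orientation": TCP orientation; "ft_force": force on the tool from outside, world axes, zero at the start; "moment": the same for the moment, N m; "width": finger opening in mm; "grasp_force": force on a finger pad.
Only numpy, scipy, OpenCV 4.12 (cv2) and the standard library are available. Lean on these libraries where they do the work, as an engineer would, in place of code of your own. Each camera call takes 0.05 s, during which the arm holds its last target. There are 200 camera calls.

## Working session

There is one attempt and no reset: what is moved stays moved. The work goes in short steps, Python scripts to look and compute and a tool call to move; the robot and the scene stay as the last step left them, time stands still between calls to the robot, and variables do not carry over. Pictures are saved under pics/ and viewed, at most 10 in all, crops included, and the job is handed in when it is done.

Besides the shell and the picture viewer there is one more tool, called after ">>>" by a JSON object that holds its "name" and its "arguments". move_arm: Moves the arm, as the interface text tells. Its arguments: {"type":"object","properties":{"rows":{"type":"array","items":{"type":"array","items":{"type":"number"}}}},"required":["rows"]}

```bash
mkdir -p pics; cat > h.py <<'E'
import numpy as np, cv2
from scipy.spatial.transform import Rotation as R
from workcell import get_obs, optics, close_job, spotter, ctrl
def cal(n):
    c=optics.calibration(n); o=np.array(c['orientation'],float)
    Rm=R.from_rotvec(o).as_matrix() if o.shape==(3,) else (o if o.shape==(3,3) else R.from_quat(o).as_matrix())
    return np.array(c['camera_matrix'],float),np.array(c['xyz'],float),Rm
def ray(n,p):
    K,t,Rm=cal(n); d=Rm@np.linalg.inv(K)@np.array([p[0],p[1],1.]); return t,d
def onz(n,p,z):
    t,d=ray(n,p); return t+d*(z-t[2])/d[2]
def proj(n,P):
    K,t,Rm=cal(n); q=K@(Rm.T@(np.atleast_2d(P)-t).T); return (q[:2]/q[2]).T
E
python3 - <<'E'
from h import *
for n in('side','top'):
    im=optics.get_image(n); cv2.imwrite(f'pics/{n}0.png',im)
    print(n,[np.round(x,2).tolist() for x in cal(n)], optics.calibration(n)['orientation'])
    for l in('pick','rest','slot','ledge','roller','tail_zone','shim'):
        try: print(l,[(np.round(d['point']).tolist(),round(d['conf'],2)) for d in spotter.find_in(n,l)])
        except Exception as e: print(l,e)
o=get_obs(); print({k:np.round(v,3).tolist() for k,v in o.items()}, ctrl.grip_point_offset)
E
```

```text
side [[[520.15, 0.0, 315.86], [0.0, 520.15, 195.35], [0.0, 0.0, 1.0]], [-9.47, 1562.81, 1185.21], [[-0.93, -0.21, 0.29], [-0.36, 0.53, -0.77], [0.01, -0.82, -0.57]]] [-0.48683746  2.6094284  -1.36045306]
pick [([308.0, 247.0], 0.53)]
rest [([305.0, 263.0], 0.91), ([250.0, 212.0], 0.52), ([415.0, 183.0], 0.19)]
slot [([287.0, 172.0], 0.74)]
ledge [([316.0, 179.0], 0.51)]
roller [([305.0, 144.0], 0.6)]
tail_zone [([291.0, 170.0], 0.93)]
shim it knows: clay, ledge, pick, pick_tip, relief, rest, roller, rule, slot, sprayer, square, tail_zone, toolpot
top [[[421.34, 0.0, 319.8], [0.0, 421.34, 204.02], [0.0, 0.0, 1.0]], [313.27, 108.13, 1245.72], [[-0.01, -0.98, 0.19], [-1.0, 0.01, -0.02], [0.02, -0.19, -0.98]]] [-2.12109884  2.14126644 -0.22953845]
pick [([334.0, 259.0], 0.89), ([277.0, 286.0], 0.74), ([224.0, 223.0], 0.62)]
rest [([230.0, 232.0], 0.92)]
slot [([355.0, 153.0], 0.8), ([273.0, 230.0], 0.26)]
ledge [([363.0, 192.0], 0.85)]
roller [([420.0, 137.0], 0.93)]
tail_zone [([354.0, 156.0], 0.59)]
shim it knows: clay, ledge, pick, pick_tip, relief, rest, roller, rule, slot, sprayer, square, tail_zone, toolpot
{'t': 0.7, 'qpos': [1.188, 0.423, 1.63, -0.0, 1.089, -0.019], 'qvel': [0.001, -0.0, 0.002, 0.001, 0.001, -0.0], 'joint_torque': [0.001, -54.443, -27.4, 0.064, 0.017, -0.0], 'ee_pos': [222.377, 584.082, 222.682], 'orientation': [0.568, 3.09, -0.0], 'ft_force': [-0.244, -0.045, 0.043], 'moment': [0.026, 0.01, 0.01], 'grasp_force': 0.0, 'width': 87.893} 18.700000000000003
```

View pics/top0.png

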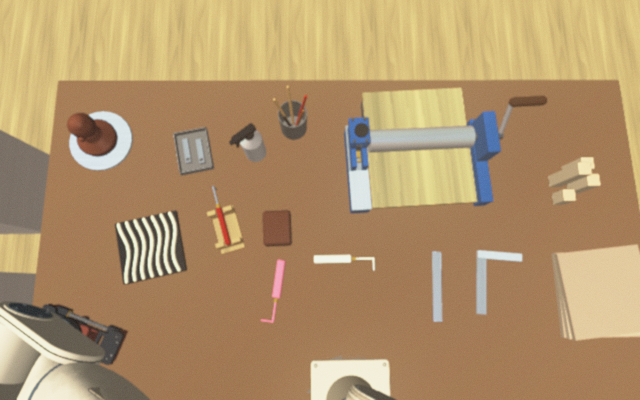

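View pics/side0.png

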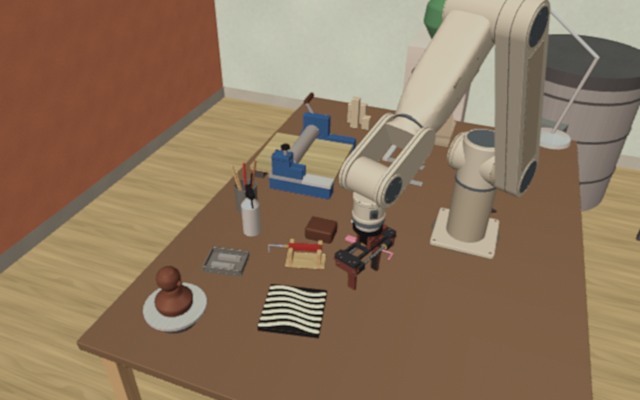

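Candidates for the pick in the top view are the red one at (223,225) on the wooden rest, the pink one at (277,286) and the white one at (334,259). The red-handled one with a steel shank lying on the rest fits the description. I'll check it in an enlarged crop, together with the slot.

```bash
python3 - <<'E'
from h import *
im=cv2.imread('pics/top0.png'); 
z=lambda im,x,y,w,h,s:cv2.resize(im[y:y+h,x:x+w],None,fx=s,fy=s,interpolation=cv2.INTER_CUBIC)
a=z(im,190,175,65,95,6); b=z(im,335,120,65,95,6)
cv2.imwrite('pics/crop1.png',np.hstack([a,b]))
# masks
for l,c in(('pick','top'),('rest','top'),('ledge','top'),('slot','top'),('pick','side'),('ledge','side')):
    for d in spotter.regions_of(c,l)[:4]:
        m=d['region'].astype(np.uint8); r=cv2.minAreaRect(cv2.findNonZero(m)); 
        print(l,c,round(d['conf'],2),np.round(d['point']),m.sum(),np.round(cv2.boxPoints(r),1).tolist())
hsv=cv2.cvtColor(im,cv2.COLOR_BGR2HSV)
m=((hsv[...,0]<6)|(hsv[...,0]>174))&(hsv[...,1]>200)&(hsv[...,2]>110); m=m.astype(np.uint8)
m[:, :200]=0;m[:,250:]=0;m[:190]=0;m[260:]=0
r=cv2.minAreaRect(cv2.findNonZero(m)); print('red',m.sum(),r, cv2.boxPoints(r).tolist())
E
```

```text
pick top 0.93 [338. 261.] 375 [[312.6000061035156, 262.79998779296875], [313.5, 252.0], [374.79998779296875, 257.29998779296875], [373.8999938964844, 268.1000061035156]]
pick top 0.67 [272. 284.] 500 [[261.79998779296875, 320.8999938964844], [276.5, 257.70001220703125], [288.6000061035156, 260.5], [273.8999938964844, 323.79998779296875]]
rest top 0.8 [230. 229.] 885 [[205.8000030517578, 212.0], [233.10000610351562, 204.60000610351562], [244.6999969482422, 247.6999969482422], [217.39999389648438, 255.0]]
rest top 0.69 [419. 138.] 2340 [[355.20001220703125, 130.8000030517578], [474.6000061035156, 125.30000305175781], [475.6000061035156, 147.6999969482422], [356.20001220703125, 153.10000610351562]]
ledge top 0.75 [362. 190.] 770 [[348.1000061035156, 171.1999969482422], [367.8999938964844, 169.89999389648438], [370.6000061035156, 209.39999389648438], [350.70001220703125, 210.6999969482422]]
slot top 0.92 [352. 151.] 534 [[344.29998779296875, 126.0999984741211], [365.20001220703125, 124.30000305175781], [369.0, 169.8000030517578], [348.0, 171.5]]
pick side 0.42 [351. 240.] 78 [[344.0, 240.39999389648438], [346.6000061035156, 234.0], [392.1000061035156, 252.1999969482422], [389.6000061035156, 258.6000061035156]]
ledge side 0.78 [317. 180.] 318 [[301.29998779296875, 184.3000030517578], [303.20001220703125, 173.1999969482422], [333.3999938964844, 178.39999389648438], [331.5, 189.5]]
ledge side 0.32 [321. 231.] 647 [[303.6000061035156, 237.60000610351562], [308.79998779296875, 214.6999969482422], [338.0, 221.39999389648438], [332.70001220703125, 244.3000030517578]]
red 4 ((221.589111328125, 216.89111328125), (10.049875259399414, 2.189081907272339), 84.2894058227539) [[220.0, 212.00003051757812], [222.17822265625, 211.78219604492188], [223.17822265625, 221.78219604492188], [221.0, 222.00003051757812]]
```

View pics/crop1.png

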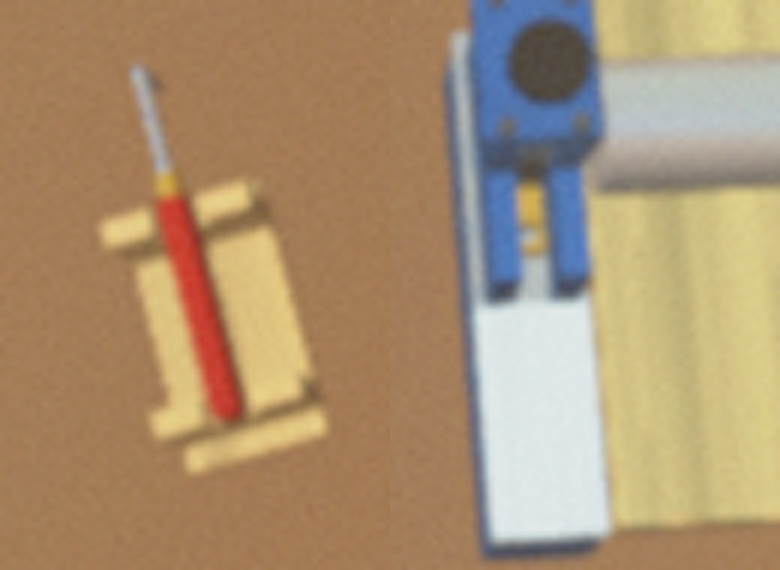

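The crop shows the red pick on its rest: handle from crop (170,195) to (230,415), shank end at (138,68). In the right half, the slot mouth is at about crop (535,300) and the brass tail ends near (532,252) with its eye just above it.

```bash
cat >> h.py <<'E'
def c2p(c,x0,y0,s): return [(c[0]+.5)/s-.5+x0,(c[1]+.5)/s-.5+y0]
E
python3 - <<'E'
from h import *
A=lambda c,z:np.round(onz('top',c2p(c,190,175,6),z),1)
B=lambda c,z:np.round(onz('top',c2p((c[0]-390,c[1]),335,120,6),z),1)
f,r,s=A((170,195),74),A((231,417),74),A((138,68),65)
print('handle front,rear,shank end',f,r,s)
d=f-r; print('len',np.linalg.norm(d),'yaw',np.arctan2(d[1],d[0]), 'centre',(f+r)/2, 'shank', np.linalg.norm(s-f), np.arctan2(*(s-r)[1::-1]))
for n,c in dict(ul=(101,236),ur=(250,185),uL=(155,428),uR=(300,378)).items(): print(n,A(c,65))
L={k:B(c,65) for k,c in dict(tl=(476,301),tr=(592,301),bl=(488,543),br=(608,538)).items()}; print(L)
m=(L['tl']+L['tr'])/2; b=(L['bl']+L['br'])/2; d=m-b; print('mouth',m,'front',b,'len',np.linalg.norm(d),'yaw',np.arctan2(d[1],d[0]))
for n,c,z in(('wallL',(503,298),110),('wallR',(570,298),110),('brass end',(533,253),75),('brass start',(531,180),75),('eye',(532,230),75),('slotmouth',(537,298),65)): print(n,B(c,z))
o=get_obs(); print(R.from_rotvec(o['orientation']).as_matrix().round(3).tolist())
E
```

```text
handle front,rear,shank end [533.7 366.4  74. ] [429.2 334.8  74. ] [597.1 385.7  65. ]
len 109.17330259729258 yaw 0.2936501582179628 centre [481.45 350.6   74.  ] shank 66.88086422886592 0.2943502733276076
ul [516. 400.  65.]
ur [539.9 330.9  65. ]
uL [425.3 371.5  65. ]
uR [448.  305.1  65. ]
{'tl': array([642.9,  -6.5,  65. ]), 'tr': array([642.6, -62.8,  65. ]), 'bl': array([523.8,  -9.3,  65. ]), 'br': array([525.8, -66.6,  65. ])}
mouth [642.75 -34.65  65.  ] front [524.8  -37.95  65.  ] len 117.99615459835972 yaw 0.02797066012293365
wallL [631.7 -14.8 110. ]
wallR [631.6 -46.1 110. ]
brass end [663.9 -33.7  75. ]
brass start [700.7 -33.8  75. ]
eye [675.5 -33.5  75. ]
slotmouth [644.3 -36.2  65. ]
[[-0.935, 0.356, 0.0], [0.356, 0.935, 0.0], [-0.0, 0.0, -1.0]]
```

>>> {"name": "move_arm", "arguments": {"rows": [[-4.06,-1.58,0,0,60],[-4.06,-1.58,0,0,60],[-4.06,-1.58,0,0,60],[-4.06,-1.58,0,0,60],[-4.06,-1.58,0,0,60],[-4.06,-1.58,0,0,60],[-4.06,-1.58,0,0,60],[-4.06,-1.58,0,0,60],[0,0,1.5,-9.4,60],[0,0,1.5,-9.4,60]]}}

```text
t: 2.25
ee_pos: [481.7, 349.8, 192.5]
orientation: [0.05, 3.141, 0.001]
ft_force: [-0.1, 0.9, 0.4]
width: 52.4
grasp_force: 0.0
```

>>> {"name": "move_arm", "arguments": {"rows": [[0,0,1.5,-9.4,60],[0,0,1.5,-9.5,60],[0,0,0,0,60],[0,0,0,0,60]]}}

```text
t: 2.75
ee_pos: [481.2, 350.6, 163.2]
orientation: [-0.455, 3.108, 0.0]
ft_force: [-0.4, 0.1, 0.1]
width: 52.5
grasp_force: 0.0
```

```bash
cat >> h.py <<'E'
def tool():
    o=get_obs(); return np.array(o['ee_pos']),R.from_rotvec(o['orientation']).as_matrix()
def need(target,yawx):
    p,M=tool(); d=M.T@(np.array(target)-p)/10; y=np.degrees(np.arctan2(M[1,0],M[0,0]))
    t=-((np.degrees(yawx)-y+180)%360-180)
    print('t',get_obs()['t'],'pos',p.round(2),'yaw',round(y,2),'shift cm',d.round(3),'turn',round(t,2),'F',np.round(get_obs()['ft_force'],2))
E
python3 - <<'E'
from h import *
need([481.4,350.5,38.5],0.294+np.pi)
im=optics.get_image('side'); cv2.imwrite('pics/s1.png',np.vstack([cv2.resize(im[190:290,240:400],None,fx=4,fy=4,interpolation=cv2.INTER_CUBIC)]))
E
```

```text
t 2.75 pos [481.22 350.62 163.19] yaw -163.33 shift cm [-6.0000e-03 -1.9000e-02  1.2469e+01] turn -0.17 F [-0.4   0.11  0.09]
```

View pics/s1.png

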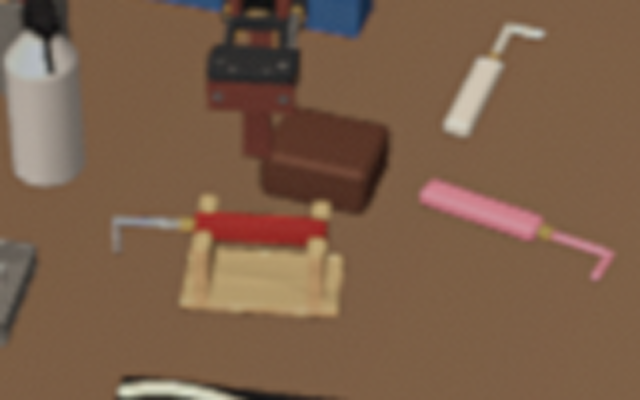

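The side crop shows the red pick lying in the rest at crop (260,230), with the clay clear of the fingers. Next I descend and grip.

>>> {"name": "move_arm", "arguments": {"rows": [[0,0,3,0,60],[0,0,3,0,60],[0,0,3,0,60],[0,0,2.0,0,60],[0,0,1.4,0,60],[0,0,0,0,60],[0,0,0,0,0],[0,0,0,0,0],[0,0,0,0,0],[0,0,0,0,0]]}}

```text
t: 4.05
ee_pos: [481.1, 350.6, 39.1]
orientation: [-0.46, 3.107, 0.001]
ft_force: [-0.6, 0.9, 0.7]
width: 15.9
grasp_force: 0.7
```

>>> {"name": "move_arm", "arguments": {"rows": [[0,0,0,0,0],[0,0,0,0,0],[0,0,0,0,0]]}}

```text
t: 4.42
ee_pos: [481.1, 350.6, 39.0]
orientation: [-0.46, 3.107, 0.0]
ft_force: [-0.5, 0.8, 5.6]
width: 16.2
grasp_force: 30.0
```

>>> {"name": "move_arm", "arguments": {"rows": [[0,0,-1,0,0],[0,0,-2,0,0],[0,0,-3,0,0],[0,0,-3,0,0],[0,0,-3,0,0],[0,0,0,0,0],[0,0,0,0,0]]}}

```text
t: 5.3
ee_pos: [480.5, 350.1, 158.4]
orientation: [0.46, -3.107, 0.0]
ft_force: [-0.1, 0.2, -1.2]
width: 15.9
grasp_force: 30.0
```

```bash
python3 - <<'E'
from h import *
need([530,-38,159],0.028+np.pi)
print(get_obs()['moment'],get_obs()['grasp_force'])
E
```

```text
t 5.3 pos [480.53 350.08 158.45] yaw -163.14 shift cm [  6.519 -38.575  -0.046] turn 15.25 F [-0.06  0.23 -1.2 ]
[0.03941164 0.04170119 0.00944082] 29.999175667762756
```

>>> {"name": "move_arm", "arguments": {"rows": [[0.81,-4.82,0,0,0],[0.81,-4.82,0,0,0],[0.81,-4.82,0,0,0],[0.82,-4.82,0,0,0],[0.82,-4.82,0,0,0],[0.82,-4.82,0,0,0],[0.82,-4.82,0,0,0],[0.81,-4.83,0,0,0],[0,0,0,7.6,0],[0,0,0,7.6,0]]}}

```text
t: 6.55
ee_pos: [529.3, -38.5, 157.1]
orientation: [0.036, -3.138, -0.0]
ft_force: [-0.5, -0.3, -1.7]
width: 16.0
grasp_force: 30.0
```

>>> {"name": "move_arm", "arguments": {"rows": [[0,0,0,0,0],[0,0,0,0,0]]}}

```text
t: 6.8
ee_pos: [529.9, -37.5, 157.9]
orientation: [0.05, -3.14, -0.0]
ft_force: [-0.4, -0.1, -2.0]
width: 16.0
grasp_force: 30.0
```

```bash
python3 - <<'E'
from h import *
need([530,-38,159],0.028+np.pi)
t=optics.get_image('top'); s=optics.get_image('side')
z=lambda im,x,y,w,h,s:cv2.resize(im[y:y+h,x:x+w],None,fx=s,fy=s,interpolation=cv2.INTER_CUBIC)
cv2.imwrite('pics/c2.png',np.hstack([z(t,330,120,65,95,6),z(s,260,135,65,95,6)]))
for c in('top','side'): print(c,[(d['point'],d['conf']) for d in spotter.find_in(c,'pick_tip')])
p,M=tool(); print('tip expected', proj('top',[p+[120,3.4,-12]]), proj('side',[p+[120,3.4,-12]]), 'elbow',proj('top',[p+[120,3.4,26]]))
E
```

```text
t 6.8 pos [529.85 -37.49 157.94] yaw -178.18 shift cm [-0.013 -0.051 -0.106] turn 0.21 F [-0.41 -0.08 -1.96]
top [([278.6, 281.8], 0.91), ([332.1, 261.6], 0.8)]
side [([357.5, 211.7], 0.68), ([358.8, 245.8], 0.62), ([334.7, 157.0], 0.55)]
tip expected [[361.64737079 158.9770907 ]] [[300.80567438 158.79498942]] elbow [[363.37477819 154.71292525]]
```

View pics/c2.png

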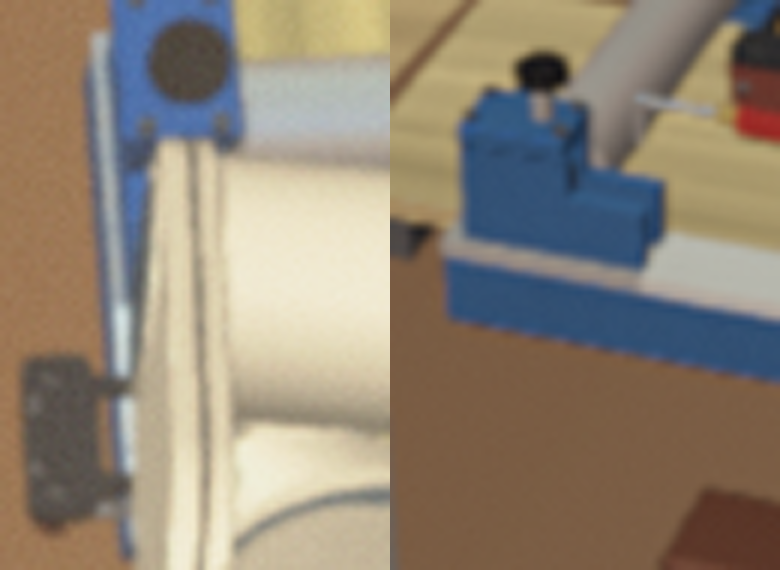

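```bash
python3 - <<'E'
from h import *
S=lambda c,z:onz('side',c2p((c[0]-390,c[1]),260,135,6),z).round(1)
B=lambda c,z:np.round(onz('top',c2p((c[0]-390,c[1]),335,120,6),z),1)
print('side wallL base',S((640,283),65),'side wall Ltop',S((640,215),110),'wallR top',S((662,182),110))
print('top wall L top',B((488,290),110),'wallR top',B((587,288),110))
p,M=tool(); print('side tip seen',S((645,140),p[2]-12),'elbow',S((638,98),p[2]+23),'expect',p+M@[-120,0,0])
E
```

```text
side wallL base [6.351e+02 2.000e-01 6.500e+01] side wall Ltop [639.1 -10.4 110. ] wallR top [640.9 -53.1 110. ]
top wall L top [635.6  -7.9 110. ] wallR top [636.4 -54.2 110. ]
side tip seen [648.2 -42.  146.6] elbow [649.7 -34.4 181.6] expect [650.24214646 -33.81130185 158.52475852]
```

>>> {"name": "move_arm", "arguments": {"rows": [[0,0,1.5,0,0],[0,0,1.5,0,0],[0,0,0.5,0,0],[0,0,0.3,0,0],[0,0,0.2,0,0],[0,0,0.2,0,0],[0,0,0,0,0]]}}

```text
t: 7.88
ee_pos: [530.4, -37.7, 116.8]
orientation: [-0.045, 3.141, -0.0]
ft_force: [-0.2, 0.1, -0.5]
width: 16.1
grasp_force: 30.0
```

>>> {"name": "move_arm", "arguments": {"rows": [[0,0,0.3,0,0],[0,0,0.3,0,0],[0,0,0,0,0]]}}

```text
t: 8.25
ee_pos: [530.2, -37.6, 110.4]
orientation: [0.045, -3.141, -0.0]
ft_force: [0.6, 0.2, -1.2]
width: 15.7
grasp_force: 30.0
```

>>> {"name": "move_arm", "arguments": {"rows": [[0,0,0.8,0,0],[0,0,0.6,0,0],[0,0,0.3,0,0],[0,0,0,0,0]]}}

```text
t: 8.75
ee_pos: [530.1, -37.6, 93.3]
orientation: [0.045, -3.141, -0.0]
ft_force: [0.0, -0.1, -0.5]
width: 15.8
grasp_force: 30.0
```

>>> {"name": "move_arm", "arguments": {"rows": [[0,0,0.2,0,0],[0,0,0.2,0,0],[0,0,0.2,0,0],[0,0,0.15,0,0],[0,0,0.1,0,0],[0,0,0,0,0]]}}

```text
t: 9.5
ee_pos: [530.3, -37.6, 85.1]
orientation: [0.045, -3.141, -0.0]
ft_force: [-0.2, 0.3, -0.7]
width: 16.1
grasp_force: 30.0
```

>>> {"name": "move_arm", "arguments": {"rows": [[0,0,0.1,0,0],[0,0,0.1,0,0],[0,0,0.1,0,0],[0,0,0,0,0]]}}

```text
t: 10.0
ee_pos: [530.3, -37.7, 82.1]
orientation: [0.045, -3.141, 0.0]
ft_force: [-0.3, 0.2, -1.0]
width: 16.0
grasp_force: 30.0
```

>>> {"name": "move_arm", "arguments": {"rows": [[0,0,0.1,0,0],[0,0,0.1,0,0],[0,0,0,0,0]]}}

```text
t: 10.38
ee_pos: [530.3, -37.6, 80.1]
orientation: [0.045, -3.141, -0.0]
ft_force: [0.0, -0.3, -0.9]
width: 16.1
grasp_force: 30.0
```

>>> {"name": "move_arm", "arguments": {"rows": [[0,0,0.1,0,0],[0,0,0.05,0,0],[0,0,0,0,0]]}}

```text
t: 10.75
ee_pos: [530.3, -37.6, 78.6]
orientation: [0.045, -3.141, -0.0]
ft_force: [-0.1, -0.4, -2.4]
width: 16.0
grasp_force: 30.0
```

>>> {"name": "move_arm", "arguments": {"rows": [[0,0,-0.1,0,0],[-0.2,0,0,0,0],[-0.2,0,0,0,0],[-0.1,0,0,0,0],[0,0,0,0,0]]}}

```text
t: 11.38
ee_pos: [535.5, -37.5, 79.7]
orientation: [-0.045, 3.141, -0.0]
ft_force: [1.3, 0.2, -0.2]
width: 16.1
grasp_force: 30.0
```

>>> {"name": "move_arm", "arguments": {"rows": [[-0.1,0,0,0,0],[-0.1,0,0,0,0],[0,0,0,0,0]]}}

```text
t: 11.75
ee_pos: [537.5, -37.4, 79.7]
orientation: [-0.045, 3.141, -0.0]
ft_force: [-0.0, -0.4, -2.6]
width: 15.9
grasp_force: 30.0
```

>>> {"name": "move_arm", "arguments": {"rows": [[-0.1,0,0,0,0],[0,0,0,0,0]]}}

```text
t: 12.0
ee_pos: [538.5, -37.4, 79.7]
orientation: [-0.045, 3.141, -0.0]
ft_force: [-0.6, 0.6, -1.4]
width: 16.1
grasp_force: 30.0
```

>>> {"name": "move_arm", "arguments": {"rows": [[-0.1,0,0,0,0],[0,0,0,0,0]]}}

```text
t: 12.25
ee_pos: [539.5, -37.4, 79.7]
orientation: [-0.045, 3.141, -0.0]
ft_force: [-0.3, 0.5, -0.3]
width: 15.9
grasp_force: 30.0
```

>>> {"name": "move_arm", "arguments": {"rows": [[-0.1,0,0,0,0],[0,0,0,0,0]]}}

```text
t: 12.5
ee_pos: [540.5, -37.4, 79.7]
orientation: [-0.045, 3.141, -0.0]
ft_force: [-1.3, 0.0, -0.9]
width: 15.9
grasp_force: 30.0
```

>>> {"name": "move_arm", "arguments": {"rows": [[-0.1,0,0,0,0],[0,0,0,0,0]]}}

```text
t: 12.75
ee_pos: [540.9, -37.3, 79.6]
orientation: [0.045, -3.14, -0.0]
ft_force: [-2.1, -0.0, -0.9]
width: 15.5
grasp_force: 30.0
```

>>> {"name": "move_arm", "arguments": {"rows": [[-0.1,0,0,0,0],[0,0,0,0,0]]}}

```text
t: 13.0
ee_pos: [541.1, -37.3, 79.5]
orientation: [0.045, -3.139, -0.0]
ft_force: [-5.5, -0.7, 1.5]
width: 15.9
grasp_force: 30.0
```

>>> {"name": "move_arm", "arguments": {"rows": [[0.2,0,0,0,0],[0,0.2,0,0,0],[0,0.2,0,0,0],[0,0,0,0,0]]}}

```text
t: 13.5
ee_pos: [540.5, -33.2, 79.8]
orientation: [-0.046, 3.141, -0.0]
ft_force: [-0.4, -0.3, -2.0]
width: 15.5
grasp_force: 30.0
```

>>> {"name": "move_arm", "arguments": {"rows": [[0,0.1,0,0,0],[0,0,0,0,0]]}}

```text
t: 13.75
ee_pos: [540.3, -32.3, 79.7]
orientation: [-0.046, 3.141, -0.0]
ft_force: [0.4, -0.3, -0.7]
width: 15.7
grasp_force: 30.0
```

>>> {"name": "move_arm", "arguments": {"rows": [[0,0.1,0,0,0],[0,0,0,0,0]]}}

```text
t: 14.0
ee_pos: [540.2, -31.3, 79.7]
orientation: [-0.045, 3.141, -0.0]
ft_force: [0.5, 0.9, -1.0]
width: 15.8
grasp_force: 30.0
```

>>> {"name": "move_arm", "arguments": {"rows": [[0,0.1,0,0,0],[0,0,0,0,0]]}}

```text
t: 14.25
ee_pos: [540.2, -30.5, 79.7]
orientation: [-0.045, 3.141, -0.0]
ft_force: [0.1, -0.6, -1.8]
width: 15.7
grasp_force: 30.0
```

>>> {"name": "move_arm", "arguments": {"rows": [[0,0.1,0,0,0],[0,0,0,0,0]]}}

```text
t: 14.5
ee_pos: [540.2, -29.7, 79.7]
orientation: [-0.045, 3.141, -0.0]
ft_force: [-1.1, -4.3, -0.7]
width: 15.9
grasp_force: 30.1
```

>>> {"name": "move_arm", "arguments": {"rows": [[0,0.1,0,0,0],[0,0,0,0,0]]}}

```text
t: 14.75
ee_pos: [540.1, -28.7, 79.7]
orientation: [-0.044, 3.141, -0.001]
ft_force: [0.9, -6.3, -1.4]
width: 15.9
grasp_force: 30.3
```

>>> {"name": "move_arm", "arguments": {"rows": [[0,-0.3,0,0,0],[0,-0.4,0,0,0],[0,-0.4,0,0,0],[0,-0.2,0,0,0],[0,0,0,0,0]]}}

```text
t: 15.38
ee_pos: [540.5, -41.4, 79.7]
orientation: [0.045, -3.141, -0.0]
ft_force: [0.5, -0.6, -0.9]
width: 15.9
grasp_force: 30.0
```

>>> {"name": "move_arm", "arguments": {"rows": [[0,-0.1,0,0,0],[0,0,0,0,0]]}}

```text
t: 15.62
ee_pos: [540.5, -42.3, 79.7]
orientation: [-0.045, 3.141, -0.0]
ft_force: [0.7, -0.6, -1.5]
width: 15.7
grasp_force: 30.0
```

>>> {"name": "move_arm", "arguments": {"rows": [[0,-0.1,0,0,0],[0,0,0,0,0]]}}

```text
t: 15.88
ee_pos: [540.5, -43.2, 79.7]
orientation: [0.046, -3.141, -0.0]
ft_force: [-0.5, 2.4, -0.7]
width: 15.7
grasp_force: 30.0
```

>>> {"name": "move_arm", "arguments": {"rows": [[0,0.3,0,0,0],[0,0.36,0,0,0],[0,0,-0.6,0,0],[0,0,-0.7,0,0],[-0.4,0,0,0,0],[-0.4,0,0,0,0],[-0.42,0,0,0,0],[0,0,0,0,0],[0,0,0,0,0]]}}

```text
t: 17.0
ee_pos: [552.4, -36.4, 92.5]
orientation: [0.045, -3.141, -0.0]
ft_force: [0.3, -0.0, -1.5]
width: 15.8
grasp_force: 30.0
```

```bash
python3 - <<'E'
from h import *
need([552.7,-36.3,92.7],0.0285+np.pi)
E
```

```text
t 17.0 pos [552.35 -36.39  92.47] yaw -178.34 shift cm [-0.035  0.008 -0.023] turn 0.02 F [ 0.31 -0.02 -1.51]
```

>>> {"name": "move_arm", "arguments": {"rows": [[-0.03,0,0.2,0,0],[0,0,0.2,0,0],[0,0,0.1,0,0],[0,0,0,0,0]]}}

```text
t: 17.5
ee_pos: [552.7, -36.4, 87.6]
orientation: [0.046, -3.141, -0.0]
ft_force: [-1.4, 0.1, -1.6]
width: 16.2
grasp_force: 30.0
```

>>> {"name": "move_arm", "arguments": {"rows": [[0,0,0.1,0,0],[0,0,0,0,0]]}}

```text
t: 17.75
ee_pos: [552.8, -36.4, 86.6]
orientation: [0.045, -3.141, 0.0]
ft_force: [-0.3, -0.4, -0.5]
width: 15.9
grasp_force: 30.0
```

>>> {"name": "move_arm", "arguments": {"rows": [[0,0,0.08,0,0],[0,0,0,0,0]]}}

```text
t: 18.0
ee_pos: [552.8, -36.4, 85.8]
orientation: [0.045, -3.141, -0.0]
ft_force: [-0.6, -0.1, -1.1]
width: 15.3
grasp_force: 30.0
```

>>> {"name": "move_arm", "arguments": {"rows": [[0,0,0.08,0,0],[0,0,0,0,0]]}}

```text
t: 18.25
ee_pos: [552.8, -36.4, 85.0]
orientation: [0.045, -3.141, -0.0]
ft_force: [-0.3, -0.3, -1.7]
width: 15.5
grasp_force: 30.0
```

>>> {"name": "move_arm", "arguments": {"rows": [[0,0,0.1,0,0],[0,0,0.1,0,0],[0,0,0,0,0]]}}

```text
t: 18.62
ee_pos: [552.7, -36.4, 83.0]
orientation: [0.045, -3.141, -0.0]
ft_force: [0.3, -0.2, -0.7]
width: 15.9
grasp_force: 30.0
```

>>> {"name": "move_arm", "arguments": {"rows": [[0,0,0.1,0,0],[0,0,0.1,0,0],[0,0,0,0,0]]}}

```text
t: 19.0
ee_pos: [552.8, -36.4, 81.0]
orientation: [0.045, -3.141, -0.0]
ft_force: [0.9, -0.0, -1.1]
width: 15.6
grasp_force: 30.0
```

>>> {"name": "move_arm", "arguments": {"rows": [[0,0,0.1,0,0],[0,0,0.1,0,0],[0,0,0,0,0]]}}

```text
t: 19.38
ee_pos: [552.7, -36.4, 79.0]
orientation: [0.045, -3.141, -0.0]
ft_force: [0.6, -0.5, -1.4]
width: 15.7
grasp_force: 30.0
```

>>> {"name": "move_arm", "arguments": {"rows": [[0,0,0.08,0,0],[0,0,0.05,0,0],[0,0,0,0,0]]}}

```text
t: 19.75
ee_pos: [552.9, -36.4, 77.8]
orientation: [-0.045, 3.141, 0.0]
ft_force: [-0.0, -0.9, -1.2]
width: 15.7
grasp_force: 30.0
```

>>> {"name": "move_arm", "arguments": {"rows": [[0,0,0.05,0,0],[0,0,0,0,0]]}}

```text
t: 20.0
ee_pos: [552.8, -36.4, 77.3]
orientation: [0.045, -3.141, 0.0]
ft_force: [0.2, -1.1, -1.6]
width: 15.8
grasp_force: 30.0
```

>>> {"name": "move_arm", "arguments": {"rows": [[0.1,0,0,0,0],[0.1,0,0,0,0],[0.1,0,0,0,0],[0,0,0,0,0]]}}

```text
t: 20.5
ee_pos: [551.0, -36.5, 77.5]
orientation: [-0.045, 3.139, -0.0]
ft_force: [5.5, 0.4, -4.0]
width: 15.7
grasp_force: 30.0
```

>>> {"name": "move_arm", "arguments": {"rows": [[0.1,0,0,0,0],[0.1,0,0,0,0],[0,0,0,0,0]]}}

```text
t: 20.88
ee_pos: [550.3, -36.6, 77.8]
orientation: [-0.045, 3.136, -0.001]
ft_force: [7.9, -0.2, -6.5]
width: 15.8
grasp_force: 30.0
```

>>> {"name": "move_arm", "arguments": {"rows": [[0.1,0,0,0,0],[0.1,0,0,0,0],[0,0,0,0,0]]}}

```text
t: 21.25
ee_pos: [548.3, -36.7, 77.8]
orientation: [-0.045, 3.136, -0.001]
ft_force: [8.7, 0.2, -6.1]
width: 15.3
grasp_force: 30.0
```

```bash
python3 - <<'E'
from h import *
need([552.7,-36.3,92.7],0.0285+np.pi); print(get_obs()['moment'])
s=optics.get_image('side'); cv2.imwrite('pics/c3.png',cv2.resize(s[140:210,265:365],None,fx=7,fy=7,interpolation=cv2.INTER_CUBIC))
p,M=tool(); print([proj('side',[p+M@np.array(v)]).round(1).tolist() for v in([0,0,-23],[-55,0,-23],[-120,0,-23],[-120,0,12])])
E
```

```text
t 21.25 pos [548.34 -36.68  77.76] yaw -178.34 shift cm [-0.444  0.025 -1.492] turn 0.02 F [ 8.65  0.22 -6.15]
[ 0.16662564 -0.99222279 -0.00637435]
[[[325.6, 173.7]], [[312.2, 171.0]], [[296.6, 167.9]], [[296.6, 175.4]]]
```

View pics/c3.png

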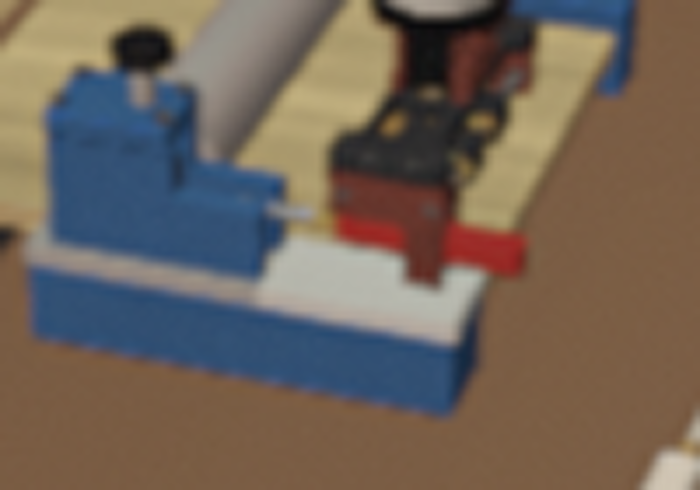

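The hook has caught: the shank enters the slot at crop (270,210), the handle is level at about (430,245), and the shim slides at about 9 N. I keep pulling steadily.

>>> {"name": "move_arm", "arguments": {"rows": [[0.15,0,0,0,0],[0.15,0,0,0,0],[0.15,0,0,0,0],[0.15,0,0,0,0],[0.15,0,0,0,0],[0.15,0,0,0,0]]}}

```text
t: 22.05
ee_pos: [540.0, -37.0, 78.0]
orientation: [-0.045, 3.135, -0.001]
ft_force: [9.3, 0.5, -5.4]
width: 16.1
grasp_force: 30.0
```

>>> {"name": "move_arm", "arguments": {"rows": [[0.15,0,0,0,0],[0.15,0,0,0,0],[0.15,0,0,0,0],[0.15,0,0,0,0],[0.15,0,0,0,0],[0.15,0,0,0,0]]}}

```text
t: 22.8
ee_pos: [531.4, -37.3, 78.2]
orientation: [-0.045, 3.134, -0.001]
ft_force: [9.6, 0.9, -4.1]
width: 16.0
grasp_force: 30.0
```

>>> {"name": "move_arm", "arguments": {"rows": [[0.15,0,0.03,0,0],[0.15,0,0.03,0,0],[0.15,0,0,0,0],[0.15,0,0,0,0],[0.15,0,0,0,0],[0.15,0,0,0,0]]}}

```text
t: 23.55
ee_pos: [523.0, -37.6, 77.9]
orientation: [-0.045, 3.133, -0.001]
ft_force: [10.3, 0.0, -3.7]
width: 16.0
grasp_force: 30.0
```

>>> {"name": "move_arm", "arguments": {"rows": [[0.15,0,0,0,0],[0.15,0,0,0,0],[0.15,0,0,0,0],[0.15,0,0,0,0],[0.15,0,0,0,0],[0.15,0,0,0,0]]}}

```text
t: 24.3
ee_pos: [514.6, -37.9, 78.1]
orientation: [-0.045, 3.132, -0.001]
ft_force: [11.0, 0.2, -2.8]
width: 15.7
grasp_force: 30.0
```

>>> {"name": "move_arm", "arguments": {"rows": [[0.15,0,0,0,0],[0.15,0,0,0,0],[0.15,0,0,0,0],[0.15,0,0,0,0],[0.15,0,0,0,0],[0,0,0,0,0]]}}

```text
t: 25.05
ee_pos: [503.2, -37.9, 77.2]
orientation: [-0.045, 3.14, -0.0]
ft_force: [0.4, -0.6, -0.9]
width: 15.7
grasp_force: 30.0
```

```bash
python3 - <<'E'
from h import *
s=optics.get_image('side'); t=optics.get_image('top')
f=lambda s,x,y:cv2.resize(s[y:y+80,x:x+65],None,fx=6,fy=6,interpolation=cv2.INTER_CUBIC)
cv2.imwrite('pics/c4.png',np.hstack([f(s,265,140),f(t,335,130)]))
E
```

```text
(no output)
```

View pics/c4.png

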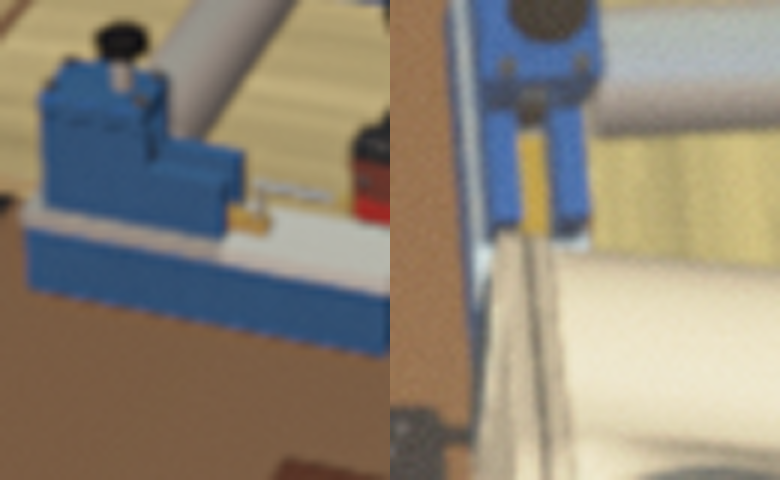

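The brass tail now lies on the ledge at side crop (250,215) with the hook leg still in the eye at (262,200), and the roller end is down. I pull it the rest of the way out.

>>> {"name": "move_arm", "arguments": {"rows": [[0.2,0,0,0,0],[0.2,0,0,0,0],[0.2,0,0,0,0],[0.2,0,0,0,0],[0.2,0,0,0,0],[0.2,0,0,0,0],[0.2,0,0,0,0],[0.2,0,0,0,0],[0.2,0,0,0,0],[0.2,0,0,0,0]]}}

```text
t: 26.4
ee_pos: [482.2, -38.4, 76.7]
orientation: [0.045, -3.141, 0.0]
ft_force: [1.6, -0.2, 0.3]
width: 15.4
grasp_force: 30.0
```

>>> {"name": "move_arm", "arguments": {"rows": [[0.2,0,0,0,0],[0.2,0,0,0,0],[0.2,0,0,0,0],[0.2,0,0,0,0],[0.2,0,0,0,0],[0.2,0,0,0,0],[0.2,0,0,0,0],[0.2,0,0,0,0],[0.2,0,0,0,0],[0.2,0,0,0,0]]}}

```text
t: 27.65
ee_pos: [462.2, -39.0, 76.7]
orientation: [0.045, -3.141, 0.0]
ft_force: [1.4, 0.1, -0.3]
width: 16.0
grasp_force: 30.0
```

>>> {"name": "move_arm", "arguments": {"rows": [[0.2,0,0,0,0],[0.2,0,0,0,0],[0.2,0,0,0,0],[0.2,0,0,0,0],[0.2,0,0,0,0],[0.2,0,0,0,0],[0.2,0,0,0,0],[0.2,0,0,0,0],[0.2,0,0,0,0],[0,0,0,0,0]]}}

```text
t: 28.9
ee_pos: [444.0, -39.5, 76.6]
orientation: [0.045, -3.141, -0.0]
ft_force: [-0.1, -0.5, 0.6]
width: 16.2
grasp_force: 30.0
```

```bash
python3 - <<'E'
from h import *
need([503,-37,77],0.0285+np.pi)
s=optics.get_image('side'); t=optics.get_image('top')
f=lambda s,x,y:cv2.resize(s[y:y+80,x:x+65],None,fx=6,fy=6,interpolation=cv2.INTER_CUBIC)
cv2.imwrite('pics/c5.png',np.hstack([f(s,275,140),f(t,335,130)]))
E
```

```text
t 28.9 pos [443.99 -39.5   76.64] yaw -178.35 shift cm [-5.906  0.08  -0.04 ] turn 0.02 F [-0.07 -0.53  0.64]
```

View pics/c5.png

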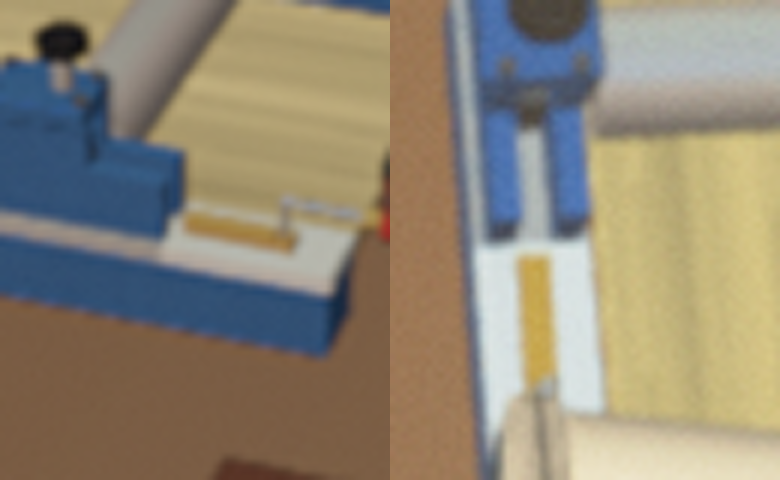

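The shim lies flat on the ledge, wholly out of the slot: top crop (535,255) to (540,385), with the mouth at row 240. I unload the hook, lift it straight up, then take the pick back.

>>> {"name": "move_arm", "arguments": {"rows": [[-0.13,0,0,0,0],[0,0,0,0,0],[0,0,-0.3,0,0],[0,0,-0.4,0,0],[0,0,-0.5,0,0],[0,0,-0.5,0,0],[0,0,-1.5,0,0],[0,0,-2.5,0,0],[0,0,-2.5,0,0],[0,0,0,0,0]]}}

```text
t: 30.25
ee_pos: [447.2, -39.6, 160.8]
orientation: [-0.045, 3.137, -0.001]
ft_force: [0.6, -0.1, -0.7]
width: 16.1
grasp_force: 30.0
```

```bash
python3 - <<'E'
from h import *
need([481.1,350.6,159],0.294+np.pi)
s=optics.get_image('side'); optics.get_image('top')
f=lambda s,x,y:cv2.resize(s[y:y+80,x:x+120],None,fx=6,fy=6,interpolation=cv2.INTER_CUBIC)
cv2.imwrite('pics/c6.png',f(s,275,130))
p,M=tool(); print([((proj('side',[p+M@np.array(v)])[0]-[275,130])*6).round(0).tolist() for v in([55,0,-23],[0,0,-23],[-55,0,-23],[-120,0,-23],[-120,0,12])])
E
```

```text
t 30.25 pos [447.16 -39.64 160.79] yaw -178.34 shift cm [-4.522 38.91   0.173] turn -15.19 F [ 0.63 -0.1  -0.7 ]
[[550.0, 199.0], [464.0, 183.0], [379.0, 167.0], [280.0, 149.0], [279.0, 196.0]]
```

View pics/c6.png

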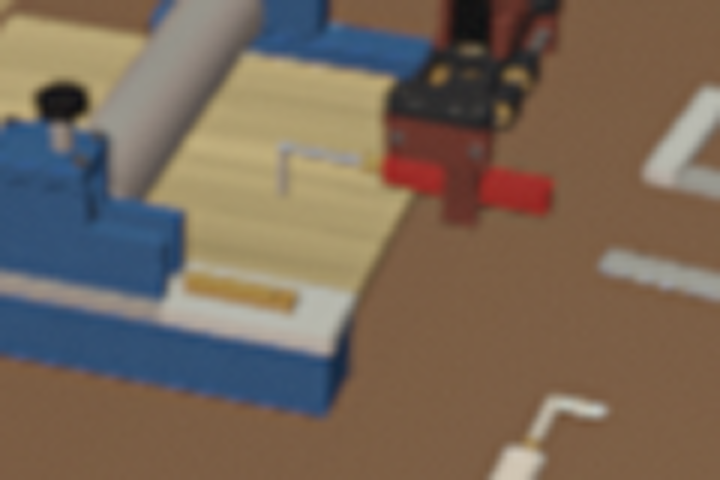

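The shim stays on the ledge at (240,292). The held pick is level, with its hook end at (283,150) and (283,195), where my model predicts. I carry it back to the rest.

>>> {"name": "move_arm", "arguments": {"rows": [[-0.565,4.864,0,0,0],[-0.565,4.864,0,0,0],[-0.565,4.864,0,0,0],[-0.565,4.864,0,0,0],[-0.565,4.864,0,0,0],[-0.565,4.864,0,0,0],[-0.565,4.864,0,0,0],[-0.565,4.864,0,0,0],[0,0,0,-7.6,0],[0,0,0,-7.6,0]]}}

```text
t: 31.6
ee_pos: [478.5, 351.0, 156.7]
orientation: [0.469, -3.104, 0.002]
ft_force: [1.0, -0.4, 0.0]
width: 15.9
grasp_force: 30.0
```

>>> {"name": "move_arm", "arguments": {"rows": [[0,0,0,0,0],[0,0,0,0,0],[0,0,0,0,0]]}}

```text
t: 31.98
ee_pos: [479.5, 350.5, 158.4]
orientation: [0.458, -3.108, 0.0]
ft_force: [-0.3, -1.0, -1.6]
width: 16.0
grasp_force: 30.0
```

```bash
python3 - <<'E'
from h import *
need([481.1,350.6,39],0.294+np.pi)
E
```

```text
t 31.975 pos [479.54 350.51 158.38] yaw -163.24 shift cm [-0.158 -0.034 11.938] turn -0.09 F [-0.26 -1.02 -1.65]
```

Down to within 1 mm of the seat, checking the force, and then release.

>>> {"name": "move_arm", "arguments": {"rows": [[-0.15,-0.03,3,0,0],[0,0,3,0,0],[0,0,2.5,0,0],[0,0,1.2,0,0],[0,0,0.8,0,0],[0,0,0.5,0,0],[0,0,0.4,0,0],[0,0,0.3,0,0],[0,0,0.1,0,0],[0,0,0,0,0]]}}

```text
t: 33.22
ee_pos: [481.2, 351.0, 40.8]
orientation: [-0.46, 3.108, 0.0]
ft_force: [-0.2, 0.3, -1.1]
width: 16.1
grasp_force: 30.0
```

```bash
python3 - <<'E'
from h import *
need([481.1,350.6,39],0.294+np.pi)
E
```

```text
t 33.225 pos [481.2  350.95  40.78] yaw -163.14 shift cm [ 0.02  -0.031  0.178] turn 0.01 F [-0.17  0.29 -1.06]
```

>>> {"name": "move_arm", "arguments": {"rows": [[0,-0.03,0.1,0,0],[0,0,0.06,0,0],[0,0,0,0,0],[0,0,0,0,10],[0,0,0,0,25],[0,0,0,0,40],[0,0,0,0,60],[0,0,0,0,60],[0,0,0,0,60]]}}

```text
t: 34.35
ee_pos: [481.2, 350.6, 39.1]
orientation: [0.461, -3.108, 0.0]
ft_force: [-0.4, -0.6, -0.5]
width: 52.2
grasp_force: 0.0
```

>>> {"name": "move_arm", "arguments": {"rows": [[0,0,-0.5,0,60],[0,0,-1.5,0,60],[0,0,-3,0,60],[0,0,-3,0,60],[0,0,-4,0,60],[0,0,-4,0,60],[2,5,0,0,60],[2,5,0,0,60],[2,5,0,0,60],[0,0,0,0,60]]}}

```text
t: 35.6
ee_pos: [378.3, 479.3, 200.3]
orientation: [-0.467, 3.106, 0.002]
ft_force: [0.7, -0.5, 0.4]
width: 52.4
grasp_force: 0.0
```

```bash
python3 - <<'E'
from h import *
s=optics.get_image('side'); t=optics.get_image('top')
f=lambda s,x,y,w:cv2.resize(s[y:y+95,x:x+w],None,fx=4,fy=4,interpolation=cv2.INTER_CUBIC)
cv2.imwrite('pics/c7.png',np.hstack([f(t,190,175,65),f(t,335,120,60),f(s,255,200,75)]))
print(get_obs()['t'],get_obs()['ee_pos'])
E
```

```text
35.7 [380.0960177  476.86097259 199.8057764 ]
```

View pics/c7.png

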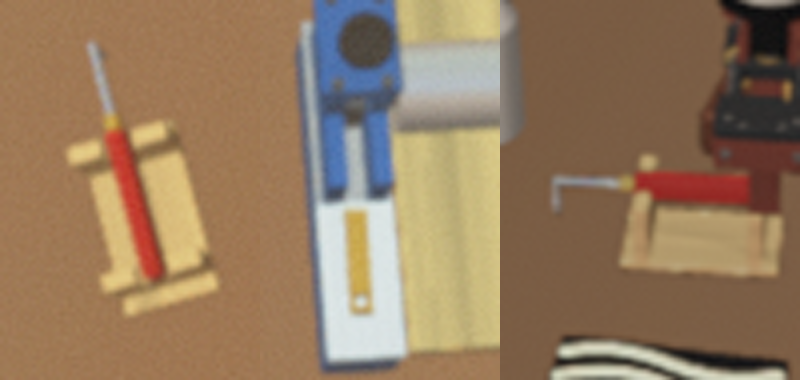

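The pick is back in its notches: top crop handle (115,130) to (153,278), as it was found. The shim lies on the ledge at (358,212) to (361,312), clear of the mouth, and the slot is empty. I hand the job in.

```bash
python3 -c "
from h import *
print(close_job())"
```

```text
the job is handed in; nothing more can be done
None
```

The job is handed in: the roller end is down, the shim lies on the ledge clear of the slot, and the pick is back on its rest. The arm finished at about 36 s of the 61 s allowed, and the hand-in call returned no verdict.

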